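# Seat the drill guide plate on its hidden pin and hold it down

## Robot

A 6-joint arm with a two-finger parallel gripper is mounted at the origin on the work surface. World frame = base frame: x ahead of the robot, y to its left, z up, the work surface at z = 0. Lengths are in mm, angles in rad, forces in N, time in s.
With the tool pointing down it reaches from about 225 to 875 mm from the base axis. Payload 3.4 kg.
Tool frame: the origin (TCP) lies between the finger pads; the fingertips stand 22 mm ahead of it and the grasp point (between the pads) lies 3 mm ahead of it; z points along the fingers, y is the line along which they close (so a half turn about z gives the same grasp; the last joint's range is limited). The gripper opens to 85 mm and grips with 20 to 120 N. Pads are 22 mm wide; open, the fingers measure 114 mm over their backs; the gripper's body (76 mm by 85 mm) begins 54 mm behind the grasp point. The pads swing forward as they close: fully open they stand 13 mm farther back than shut.
Start: joints at [1.133, 0.276, 1.505, -0, 1.361, -0.121], TCP at [179.145, 546.413, 253.328] pointing down, gripper open.
Joint ranges: [-2.89, 2.89], [-0.75, 2.08], [0.22, 2.7], [-1.18, 4.32], [0.11, 2.71], [-2.7, 2.7]. Speed limits (rad/s): [2.57, 2.57, 3.14, 3.14, 3.14, 3.14].

## Interface

Orientations are given as a rotation vector (axis times angle).
In Python, from station import robot, capture gives the robot as it stands. The module is installed in compiled form; this text tells all that it offers.
- The arm moves only by the tool jog_arm, never from a script. Its argument "plan" is a list of rows, each a list of 3 entries, a list of its own where there are three numbers: the opening, from -1 (shut) to 1 (fully open), then the shift along the tool's x, y, z scaled (see below), then the turn, a rotation vector about the tool's x, y, z scaled (see below). A call has exactly 5 rows; each row is the pose to reach, as a shift and turn from the pose commanded when the call began, along the tool's axes at that moment; what a row does not reach only later rows make up. The controller multiplies each number of a shift by 150 mm and each number of a turn by pi/2 rad. A row lasts 1/12 s, in which the tool goes at most 41.7 mm and 7.16 degrees, less where a joint would pass 70% of its speed; a pose out of reach is approached as far as the arm can. A call with a number of a shift or a turn outside -1 to 1 is refused whole. A call with a gripper value outside its range is refused whole. The fingers move at their own pace and stop on an object; "force" is the grip in N (left out, the last holds). Time passes only in rows, so rows that repeat a pose let the fingers close, or fill a call up. It gives the time, the measured TCP pose, the force, the opening and the grip force at its end, in the units of the state.
- robot.state(): the state, without advancing time (a new reading comes with each control period).
- capture(name): name is "scene" or "top" or "wrist"; returns a dict with "pixels" (480x640x3 uint8, red, green, blue), "range_z" (480x640 float32, mm along the optical axis (not along the pixel's ray), 0 where there is no reading), "fx", "fy", "cx", "cy" (pixels), "distortion" ([k1, k2, p1, p2, k3] as OpenCV has them; the pictures are not rectified), "pose" (4x4, takes a point from camera to world coordinates); the wrist camera has in their place "hand_eye" (4x4, takes a point from camera to tool coordinates, whose origin is the TCP and whose axes are the flange's). Camera axes: x right, y down, z forward; pixel columns grow to the right and rows downward; lengths in mm; the calibration is good to about 2 mm. A picture is of the moment at which its call begins: read the wrist's pose just before it.
- robot.hand_in(): hands the job in; it is judged then, once.
The state is a dict: "time_s": time; "joint_pos": joint angles; "qvel": joint speeds; "joint_efforts": joint torques, N m; "tcp_pos": TCP position; "eef_rot": TCP orientation; "ft_force": force on the tool from outside, world axes, zero at the start; "torque": the same for the moment, N m; "width": finger opening in mm; "grip_force": force on a finger pad.
Only numpy, scipy, OpenCV 4.12 (cv2) and the standard library are available. Lean on these libraries where they do the work, as an engineer would, in place of code of your own. Each camera call takes 0.05 s, during which the arm holds its last target. There are 200 camera calls.

## Task

Get the drilling jig ready for drilling: turn the black stop knob clockwise (seen from above) until its steel arm lies alongside the track, with the guide plate still waiting in its place. Then slide the plate along the track by its grip bar, without lifting it up out of the track, until it drops over the locating pin hidden beneath it, and press it down against the springs until it sits flat on the wooden work piece. Finish while still holding it pressed down with the gripper's fingers: do not let go; leave the other things on the bench alone.

Things in the scene. Friction and masses are not known exactly. Their poses are not given: they have to be found in the camera images.
- jig: Drilling jig fixed to the bench: plywood base 155 x 245 x 10 mm with a track along its y axis. Origin on the track's centre line at table level, z up; +y is the way the plate slides (to the robot's left, within 0.4 rad). Two steel rails, 10 mm wide, tops 36 mm above the table, inner faces at x = +-41.5 mm, run from y = -120 to +117 mm.
- deck_edge (a point): Middle of the end edge of the dark steel parking deck between the rails: jig x = 0, y = +10 mm, 30 mm above the table. The deck is level, from y = -120 to +10 mm. Beyond it, to y = +117 mm, lies the wooden work piece, its top 18 mm above the table, 12 mm below the deck.
- pin_top (a point): Top centre of the fixed steel locating pin standing in the work piece: jig x = 0, y = +58 mm, 29.5 mm above the table (0.5 mm below deck level). Pin 12 mm in diameter, 11.5 mm high, top edge bevelled. The plate hides it while sliding over it.
- lifters (a joint): Four steel lifter pins (10 mm dia., +-28 mm in jig x, +-32 mm in jig y from the locating pin), sprung, moving together. 0 = up, 4 mm proud of the work piece; 0.004 m = flush. They push up with 8 N in all at 0, 12 N when flush: the plate alone rests on them 4 mm above the work piece, and rises again if let go.
- stop (a joint): Turn-stop (rad) beyond the far rail, axis at jig x = +72, y = +12 mm: steel arm 12 mm wide, 50 mm from axis to end, 37 to 45 mm above the table, under a black knob. 0 = arm across the track (to jig -x), blocking the plate; grows clockwise seen from above; 1.57 = arm alongside the track (to jig +y). Starts at 0 to 0.2, ends at 1.65; friction 0.08 N m, stays where left.
- stop_grip (a point): Top centre of the turn-stop's knob, on its axis, 78 mm above the table. The knob is a black bar 44 mm long (along the arm), 14 mm wide and 28 mm tall, its underside 50 mm above the table; it turns with the arm.
- plate: Loose aluminium drill guide plate, 80 (x) x 90 (y) x 17 mm, 350 to 650 g, four dark drill bushes, black grip bar on top. Origin: centre of the underside, z up; there a blind socket, 15 mm dia., 12 mm deep, fits the pin. Starts on the deck between the rails (1.5 mm play a side), y along the jig's, front edge 8 to 35 mm short of the stop arm. Home on the pin: origin 18 mm above the table.
- plate_grip (a point): Top centre of the plate's grip bar, 51 mm above the plate's underside, straight above the socket. The bar is 60 mm long (plate x), 24 mm wide (plate y), 34 mm tall, and stands on the plate's top.
- screwdriver: Bystander: screwdriver lying beside the jig, to be left alone.
- offcut: Bystander: wooden offcut, 45 x 110 x 22 mm, lying left of the jig, to be left alone. Origin at its underside.
- tape: Bystander: boxy grey tape measure, 70 x 35 x 65 mm, standing right of the jig, to be left alone. Origin at its underside.
- glue: Bystander: white glue bottle, 56 mm across, 160 mm high, to be left alone. Origin at its underside.
- mug: Bystander: white mug, 80 mm across, 95 mm high, to be left alone. Origin at its underside.
- can: Bystander: steel can, 66 mm across, 120 mm high, to be left alone. Origin at its underside.
- wrench: Bystander: steel wrench lying behind the jig, to be left alone.
Things that resemble listed ones, but are neither listed nor needed, are in the scene too. What is shaped like the plate but green is not meant.

How it is judged:
By the outcome, as a careful person would: the job done as asked, in the order asked, and still so for the second after the job is handed in, while the arm keeps its last pose, push and grip.
It also fails if it takes over 45 s, if anything falls off the work surface, if the arm or the gripper's body presses on something with over 40 N, if the wrist force passes 120 N, or if a joint passes its speed limit or range.

## Working session

There is one attempt and no reset: what is moved stays moved. The work goes in short steps, Python scripts to look and compute and a tool call to move; the robot and the scene stay as the last step left them, time stands still between calls to the robot, and variables do not carry over. Pictures are saved under pics/ and viewed, at most 10 in all, crops included, and the job is handed in when it is done.

Besides the shell and the picture viewer there is one more tool, called as name(argument=value, ...), one argument or row to a line, values as JSON. jog_arm: Moves the arm, as the interface text tells. Its arguments: {"type":"object","properties":{"plan":{"type":"array"},"force":{"type":"number"}},"required":["plan"]}

```bash
mkdir -p pics
cat > h.py <<'E'
import numpy as np, cv2, pickle
from station import robot, capture
from scipy.spatial.transform import Rotation as R
def cap(n):
    s=robot.state(); c=capture(n)
    if n=="wrist":
        T=np.eye(4); T[:3,:3]=R.from_rotvec(s["eef_rot"]).as_matrix(); T[:3,3]=s["tcp_pos"]; c["pose"]=T@np.array(c["hand_eye"])
    return c
def cloud(c):
    K=np.array([[c["fx"],0,c["cx"]],[0,c["fy"],c["cy"]],[0,0,1.]])
    v,u=np.mgrid[:480,:640]
    p=cv2.undistortPoints(np.stack([u,v],-1).reshape(-1,1,2).astype(np.float64),K,np.array(c["distortion"])).reshape(480,640,2)
    z=c["range_z"]; P=np.dstack([p*z[...,None],z])
    T=np.array(c["pose"]); W=P@T[:3,:3].T+T[:3,3]; W[z==0]=np.nan
    return W
def save(c,f): cv2.imwrite(f,c["pixels"][...,::-1])
E
python3 - <<'E'
from h import *
print(robot.state())
for n in("scene","top"):
    c=cap(n); save(c,f"pics/{n}0.png"); pickle.dump((c["pixels"],cloud(c)),open(n+".pkl","wb")); print(np.array(c["pose"]).round(2))
E
```

```text
{'time_s': 0.0, 'joint_pos': array([ 1.13299331e+00,  2.76579789e-01,  1.50616138e+00, -5.32705503e-06,
        1.36072156e+00, -1.20994240e-01]), 'qvel': array([-0.00018669,  0.00257506, -0.0018069 , -0.00151641,  0.00044296,
       -0.00023202]), 'joint_efforts': array([-9.89057371e-04, -4.16759706e+01, -2.45802730e+01, -3.91573567e-04,
        1.09243754e-02,  3.48707874e-05]), 'tcp_pos': array([178.91821674, 545.91677342, 252.43710974]), 'eef_rot': array([-4.95481047e-01, -3.10175535e+00,  2.82538905e-03]), 'ft_force': array([-0.35171433,  0.51529903, -0.61121497]), 'torque': array([ 0.0436475 , -0.01128628, -0.02127303]), 'grip_force': 0.0, 'width': 85.72091270478222}
[[ 2.90000e-01  5.70000e-01 -7.70000e-01  1.66292e+03]
 [ 9.60000e-01 -1.80000e-01  2.30000e-01 -3.54510e+02]
 [-1.00000e-02 -8.00000e-01 -5.90000e-01  9.33430e+02]
 [ 0.00000e+00  0.00000e+00  0.00000e+00  1.00000e+00]]
[[ 1.00000e-02 -9.90000e-01  1.40000e-01  3.65820e+02]
 [-1.00000e+00 -1.00000e-02 -0.00000e+00 -2.15300e+01]
 [ 0.00000e+00 -1.40000e-01 -9.90000e-01  1.24229e+03]
 [ 0.00000e+00  0.00000e+00  0.00000e+00  1.00000e+00]]
```

View pics/top0.png

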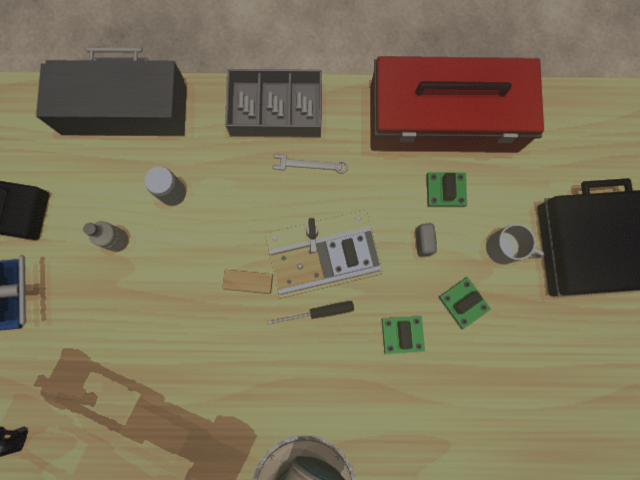

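View pics/scene0.png

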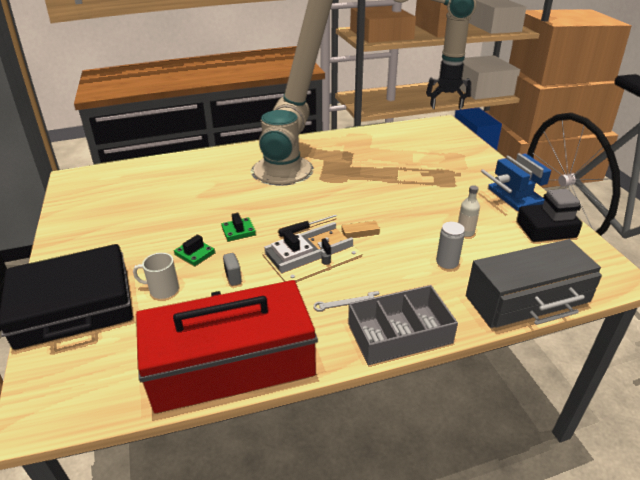

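The top view shows the jig centred near (322,255), with the knob at (312,228), the plate's grip bar at (349,253), and the work piece left of it. The arm lies across the track. I'll measure coarsely first, then look with the wrist camera.

Run:
```python
from h import *
px,W=pickle.load(open("top.pkl","rb"))
sub=np.zeros((480,640),bool); sub[205:305,260:390]=1
x=W[...,2]
def rect(m,n):
    P=W[m][:,:2]; print(n,m.sum(),P.mean(0).round(1),W[m][:,2].mean().round(1),cv2.minAreaRect(P.astype(np.float32)))
for n,(r,c) in dict(knob=(slice(212,242),slice(303,322)),grip=(slice(236,272),slice(335,365))).items():
    m=np.zeros_like(sub); m[r,c]=1; m&=(x>70); rect(m,n)
m=sub&(x>5); 
m=sub&(abs(x-36)<3); rect(m,"rails+")
print(np.histogram(x[sub],bins=np.arange(-4,100,4)))
```

```text
knob 123 [571.8 -11.1] 76.7 ((572.6279296875, -11.011488914489746), (44.998748779296875, 13.720865249633789), 4.424073219299316)
grip 301 [518.  -95.2] 80.1 ((519.0142822265625, -95.54931640625), (60.29551315307617, 24.45877456665039), 13.917298316955566)
rails+ 754 [506.6 -44.3] 35.7 ((516.0816650390625, -38.887176513671875), (123.82625579833984, 236.1226348876953), 13.99132251739502)
(array([2888, 2201,  712, 1207,  694, 1012,  457,  233,  483,  583,  346,
        208,  668,  305,   44,    7,    5,   10,   10,   65,  169,  163,
         20,    0,    0]), array([-4,  0,  4,  8, 12, 16, 20, 24, 28, 32, 36, 40, 44, 48, 52, 56, 60,
       64, 68, 72, 76, 80, 84, 88, 92, 96]))
```

jog_arm(
  plan=[
    [1,[-1,-0.85,0],[0,0,0]],
    [1,[-1,-0.85,0],[0,0,0]],
    [1,[-1,-0.85,0],[0,0,0]],
    [1,[-1,-0.85,0],[0,0,0]],
    [1,[-1,-0.85,0],[0,0,0]],
  ],
)

```text
time_s: 0.52
tcp_pos: [282.6, 375.6, 252.9]
eef_rot: [0.496, 3.102, -0.003]
ft_force: [0.1, 0.4, 0.4]
width: 85.9
grip_force: 0.0
```

jog_arm(
  plan=[
    [1,[-1,-0.85,0],[0,0,0]],
    [1,[-1,-0.85,0],[0,0,0]],
    [1,[-1,-0.85,0],[0,0,0]],
    [1,[-1,-0.85,0],[0,0,0]],
    [1,[-1,-0.85,0],[0,0,0]],
  ],
)

```text
time_s: 0.93
tcp_pos: [385.7, 207.8, 253.2]
eef_rot: [0.497, 3.101, -0.002]
ft_force: [0.9, 0.4, 0.7]
width: 84.8
grip_force: 0.0
```

jog_arm(
  plan=[
    [1,[-1,-0.85,0],[0,0,-0.25]],
    [1,[-1,-0.85,0],[0,0,-0.25]],
    [1,[-1,-0.85,0],[0,0,-0.25]],
    [1,[-1,-0.85,0],[0,0,-0.25]],
    [1,[-1,-0.85,0],[0,0,-0.25]],
  ],
)

```text
time_s: 1.35
tcp_pos: [484.4, 46.9, 253.1]
eef_rot: [0.123, -3.139, -0.001]
ft_force: [1.0, 0.6, 0.1]
width: 85.1
grip_force: 0.0
```

jog_arm(
  plan=[
    [1,[-0.36,-0.6,0],[0,0,0]],
    [1,[-0.36,-0.6,0],[0,0,0]],
    [1,[-0.36,-0.6,0],[0,0,0]],
    [1,[-0.36,-0.6,0],[0,0,0]],
    [1,[-0.36,-0.6,0],[0,0,0]],
  ],
)

```text
time_s: 1.77
tcp_pos: [544.8, -38.1, 252.3]
eef_rot: [0.115, -3.137, -0.002]
ft_force: [-0.8, 0.8, -0.0]
width: 85.5
grip_force: 0.0
```

Run:
```python
from h import *
print(robot.state()["tcp_pos"])
c=cap("wrist"); save(c,"pics/w0.png"); pickle.dump((c["pixels"],cloud(c)),open("w0.pkl","wb")); print(np.array(c["hand_eye"]).round(2))
```

```text
[544.8377323  -38.07988799 252.34162561]
[[  -0.     -0.95   -0.32   83.8 ]
 [   1.     -0.     -0.     -0.43]
 [   0.     -0.32    0.95 -121.47]
 [   0.      0.      0.      1.  ]]
```

View pics/w0.png

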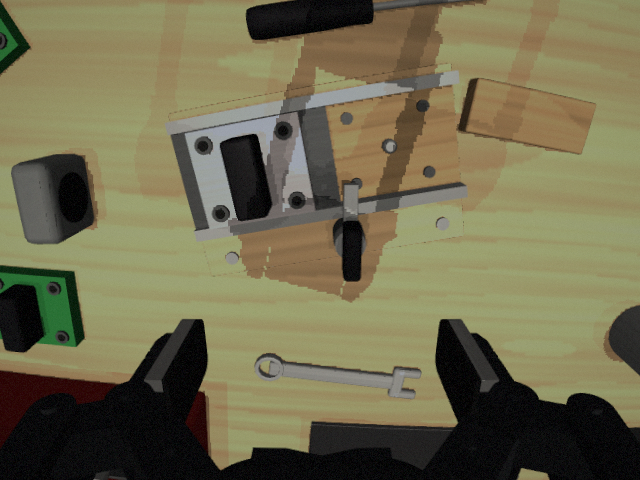

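The wrist view shows the whole jig: knob at (352,250), grip bar at (245,178), locating pin at (389,146), and rails along both sides.

Run:
```python
from h import *
px,W=pickle.load(open("w0.pkl","rb")); z=W[...,2]
def box(r0,r1,c0,c1):
    m=np.zeros(z.shape,bool); m[r0:r1,c0:c1]=1; return m
def rect(m,n):
    P=W[m][:,:2]; r=cv2.minAreaRect(P.astype(np.float32)); print(n,m.sum(),P.mean(0).round(1),z[m].mean().round(1),np.round(r[0],1),np.round(r[1],1),round(r[2],2))
rect(box(210,290,330,370)&(z>74),"knob"); rect(box(125,225,210,280)&(z>77),"grip"); 
rect(box(136,156,378,400)&(z>26)&(z<33),"pin")
near=box(60,145,165,462)&(abs(z-36)<2); far=box(180,245,190,470)&(abs(z-36)<2)
for m,n in((near,"near"),(far,"far")):
    rect(m,n); P=W[m][:,:2]; vx=cv2.fitLine(P.astype(np.float32),cv2.DIST_HUBER,0,.01,.01).ravel(); print(vx, np.degrees(np.arctan2(vx[1],vx[0])))
rect(box(110,240,170,320)&(abs(z-47)<2),"platetop")
```

```text
knob 956 [572.4 -12.2] 78.4 [573.8 -11.7] [43.8 13.9] 4.97
grip 2702 [519.  -96.2] 81.6 [520.4 -96.6] [60.1 24.5] 14.45
pin 152 [492.9  14.6] 29.7 [493.2  14.7] [10.1 11. ] 6.63
near 3560 [461.9 -51.5] 36.7 [475.5 -50.4] [ 37.5 237.6] 13.92
[ 2.4157314e-01 -9.7038263e-01  4.6186743e+02 -5.1639065e+01] -76.02059
far 2823 [551.4 -26.2] 36.8 [552.6 -31.4] [ 52.3 233.9] 3.62
[ 2.4553369e-01 -9.6938807e-01  5.5169104e+02 -2.7704308e+01] -75.78662
platetop 6448 [516.4 -94.1] 47.8 [520.3 -96.7] [80.4 91. ] 13.81
```

jog_arm(
  plan=[
    [0.2,[-0.205,0.16,0.2],[0,0,-0.01]],
    [0.2,[-0.205,0.16,0.4],[0,0,-0.01]],
    [0.2,[-0.205,0.16,0.6],[0,0,-0.01]],
    [0.2,[-0.205,0.16,0.8],[0,0,-0.01]],
    [0.2,[-0.205,0.16,0.8],[0,0,-0.01]],
  ],
)

```text
time_s: 2.23
tcp_pos: [568.2, -8.4, 127.8]
eef_rot: [0.147, -3.125, -0.004]
ft_force: [-1.3, 0.3, 0.3]
width: 51.4
grip_force: 0.0
```

Run:
```python
from h import *
s=robot.state(); print(s["tcp_pos"],s["eef_rot"],s["width"],s["joint_pos"])
c=cap("wrist"); save(c,"pics/w1.png"); W=cloud(c); z=W[...,2]
m=(z>74)&(z<84)&(abs(W[...,0]-574)<28)&(abs(W[...,1]+12)<15)
P=W[m][:,:2]; print(m.sum(), z[m].mean(), cv2.minAreaRect(P.astype(np.float32)))
T=R.from_rotvec(s["eef_rot"]).as_matrix(); print(T.round(3)); print(T.T@(np.array([573.8,-11.8,76])-s["tcp_pos"])/150)
```

```text
[568.18469331  -8.41667296 127.82090352] [ 0.14677117 -3.12539108 -0.00446874] 51.40665232332454 [-1.37532469e-01  3.68912910e-01  1.69880408e+00  5.29477382e-04
  1.08693731e+00 -1.80243101e+00]
2522 78.44198870213032 ((573.4705810546875, -11.852867126464844), (44.29471969604492, 13.910710334777832), 4.234475135803223)
[[-0.996 -0.094 -0.013]
 [-0.094  0.996  0.002]
 [ 0.013  0.003 -1.   ]]
[-0.03950838 -0.02715598  0.34491039]
```

View pics/w1.png

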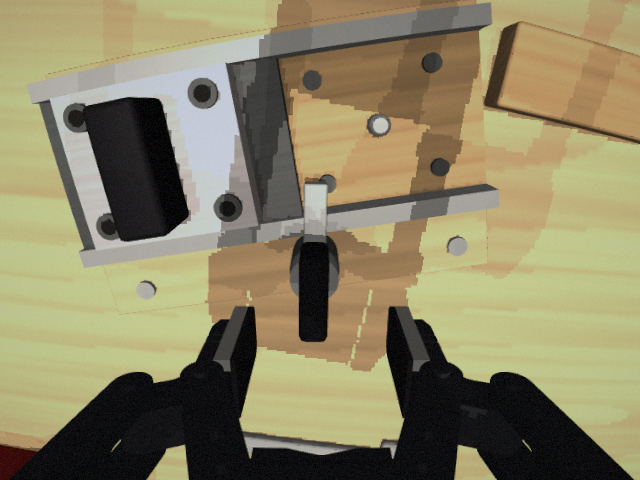

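Knob sits at about (314,290), centred between the open fingers; the plate and the pin are as before. I'll check that the pose has settled.

jog_arm(
  plan=[
    [0.2,[0,0,0],[0,0,0]],
    [0.2,[0,0,0],[0,0,0]],
    [0.2,[0,0,0],[0,0,0]],
    [0.2,[0,0,0],[0,0,0]],
    [0.2,[0,0,0],[0,0,0]],
  ],
)

```text
time_s: 2.7
tcp_pos: [574.3, -11.0, 134.7]
eef_rot: [-0.144, 3.136, -0.001]
ft_force: [-0.7, 0.3, 0.6]
width: 51.2
grip_force: 0.0
```

```bash
cat >> h.py <<'E'
def go(x,y,z,yaw=None):
    "units to move from the measured pose to TCP x,y,z; yaw = world angle of tool y, deg"
    s=robot.state(); T=R.from_rotvec(s["eef_rot"]).as_matrix()
    a=np.degrees(np.arctan2(T[1,1],T[0,1]))
    print("tcp",s["tcp_pos"].round(1),"yaw",a.round(2),"tilt",T[:2,2].round(4),"w",round(s["width"],1),"grip",s["grip_force"],"F",s["ft_force"].round(1),"t",s["time_s"],"j6",s["joint_pos"][5].round(2))
    print("shift",(T.T@(np.array([x,y,z])-s["tcp_pos"])/150).round(3), "turn z", None if yaw is None else round(-((yaw-a+180)%360-180)/90,4))
E
python3 - <<'E'
from h import *
go(573.8,-11.8,76,94.6)
E
```

```text
tcp [574.3 -11.  134.7] yaw 95.24 tilt [ 0.0026 -0.0002] w 51.2 grip 0.0 F [-0.7  0.3  0.6] t 2.7 j6 -1.8
shift [ 0.005 -0.005  0.391] turn z 0.0071
```

jog_arm(
  plan=[
    [0.2,[0.005,-0.005,0.15],[0,0,0]],
    [0.2,[0.005,-0.005,0.3],[0,0,0]],
    [0.2,[0.005,-0.005,0.39],[0,0,0]],
    [0.2,[0.005,-0.005,0.39],[0,0,0]],
    [0.2,[0.005,-0.005,0.39],[0,0,0]],
  ],
)

```text
time_s: 3.12
tcp_pos: [572.8, -11.7, 74.7]
eef_rot: [0.143, -3.137, -0.0]
ft_force: [-0.5, -0.2, -1.1]
width: 51.5
grip_force: 0.0
```

jog_arm(
  plan=[
    [-1,[0,0,0],[0,0,0]],
    [-1,[0,0,0],[0,0,0]],
    [-1,[0,0,0],[0,0,0]],
    [-1,[0,0,0],[0,0,0]],
    [-1,[0,0,0],[0,0,0]],
  ],
  force=40,
)

```text
time_s: 3.53
tcp_pos: [573.8, -11.5, 76.1]
eef_rot: [-0.143, 3.136, 0.0]
ft_force: [-0.3, 1.9, 6.5]
width: 13.1
grip_force: 40.4
```

Run:
```python
from h import *
go(573.8,-11.8,76,94.6)
```

```text
tcp [573.8 -11.5  76.1] yaw 95.23 tilt [0.0026 0.0002] w 13.1 grip 40.36452770233154 F [-0.3  1.9  6.5] t 3.5333 j6 -1.8
shift [ 0.    -0.002  0.001] turn z 0.0071
```

jog_arm(
  plan=[
    [-1,[0,0,0],[0,0,0.05]],
    [-1,[0,0,0],[0,0,0.12]],
    [-1,[0,0,0],[0,0,0.19]],
    [-1,[0,0,0],[0,0,0.26]],
    [-1,[0,0,0],[0,0,0.33]],
  ],
)

```text
time_s: 3.95
tcp_pos: [573.8, -11.4, 76.1]
eef_rot: [0.673, 3.066, 0.001]
ft_force: [0.1, 3.0, 6.2]
width: 13.5
grip_force: 40.3
```

jog_arm(
  plan=[
    [-1,[0,0,0],[0,0,0.07]],
    [-1,[0,0,0],[0,0,0.14]],
    [-1,[0,0,0],[0,0,0.21]],
    [-1,[0,0,0],[0,0,0.28]],
    [-1,[0,0,0],[0,0,0.35]],
  ],
)

```text
time_s: 4.37
tcp_pos: [573.9, -11.3, 76.2]
eef_rot: [1.48, 2.769, 0.003]
ft_force: [-0.5, 2.8, 6.0]
width: 13.5
grip_force: 40.3
```

jog_arm(
  plan=[
    [-1,[0,0,0],[0,0,0.07]],
    [-1,[0,0,0],[0,0,0.14]],
    [-1,[0,0,0],[0,0,0.2]],
    [-1,[0,0,0],[0,0,0.225]],
    [-1,[0,0,0],[0,0,0.225]],
  ],
)

```text
time_s: 4.78
tcp_pos: [574.0, -11.2, 76.1]
eef_rot: [1.939, 2.469, 0.003]
ft_force: [-0.3, 2.0, 5.6]
width: 13.1
grip_force: 40.4
```

jog_arm(
  plan=[
    [-1,[0,0,0],[0,0,0]],
    [-1,[0,0,0],[0,0,0]],
    [-1,[0,0,0],[0,0,0]],
    [-1,[0,0,0],[0,0,0]],
    [-1,[0,0,0],[0,0,0]],
  ],
)

```text
time_s: 5.2
tcp_pos: [574.0, -11.2, 76.1]
eef_rot: [1.938, 2.47, 0.003]
ft_force: [0.1, 1.6, 6.1]
width: 12.7
grip_force: 40.4
```

Run:
```python
from h import *
go(573.8,-11.5,160,104)
print(robot.state()["torque"])
```

```text
tcp [574.  -11.2  76.1] yaw 13.78 tilt [0.0028 0.0006] w 12.7 grip 40.36414682865143 F [0.1 1.6 6.1] t 5.2 j6 -0.38
shift [-0.001  0.    -0.559] turn z -1.0025
[ 0.25367846  0.06789295 -0.06269071]
```

jog_arm(
  plan=[
    [0,[0,0,0],[0,0,0]],
    [0,[0,0,0],[0,0,0]],
    [0,[0,0,0],[0,0,0]],
    [0,[0,0,-0.2],[0,0,0]],
    [0,[0,0,-0.4],[0,0,0]],
  ],
)

```text
time_s: 5.62
tcp_pos: [571.0, -11.6, 133.3]
eef_rot: [-1.935, -2.468, 0.005]
ft_force: [0.3, -0.1, -0.2]
width: 42.7
grip_force: 0.0
```

jog_arm(
  plan=[
    [0.5,[0,0,-0.25],[0,0,0]],
    [0.5,[0,0,-0.35],[0,0,-0.08]],
    [0.5,[0,0,-0.4],[0,0,-0.16]],
    [0.5,[0,0,-0.4],[0,0,-0.24]],
    [0.5,[0,0,-0.4],[0,0,-0.32]],
  ],
)

```text
time_s: 6.03
tcp_pos: [573.2, -11.9, 195.6]
eef_rot: [1.257, 2.877, 0.0]
ft_force: [-0.1, 0.6, -0.5]
width: 63.9
grip_force: 0.0
```

jog_arm(
  plan=[
    [0.5,[0,0,0],[0,0,-0.08]],
    [0.5,[0,0,0],[0,0,-0.16]],
    [0.5,[0,0,0],[0,0,-0.24]],
    [0.5,[0,0,0],[0,0,-0.32]],
    [0.5,[0,0,0],[0,0,-0.4]],
  ],
)

```text
time_s: 6.45
tcp_pos: [572.6, -11.8, 194.4]
eef_rot: [-0.312, -3.125, 0.0]
ft_force: [-0.2, -0.4, -1.9]
width: 63.9
grip_force: 0.0
```

jog_arm(
  plan=[
    [0.5,[0,0,0],[0,0,-0.08]],
    [0.5,[0,0,0],[0,0,-0.16]],
    [0.5,[0,0,0],[0,0,-0.24]],
    [0.5,[0,0,0],[0,0,-0.28]],
    [0.5,[0,0,0],[0,0,-0.28]],
  ],
)

```text
time_s: 6.87
tcp_pos: [572.7, -11.8, 194.4]
eef_rot: [0.369, -3.119, -0.0]
ft_force: [-0.0, 0.5, 0.0]
width: 63.8
grip_force: 0.0
```

Run:
```python
from h import *
go(520.4,-96.6,140,104)
```

```text
tcp [572.7 -11.8 194.4] yaw 103.51 tilt [-0.0008 -0.0001] w 63.8 grip 0.0 F [-0.   0.5  0. ] t 6.8667 j6 -1.95
shift [ 0.471 -0.468  0.363] turn z -0.0054
```

Move above the grip bar, then verify knob angle, plate and jig again with the wrist camera.

jog_arm(
  plan=[
    [0.5,[0.2,-0.2,0],[0,0,-0.005]],
    [0.5,[0.4,-0.4,0],[0,0,-0.005]],
    [0.5,[0.47,-0.465,0],[0,0,-0.005]],
    [0.5,[0.47,-0.465,0],[0,0,-0.005]],
    [0.5,[0.47,-0.465,0],[0,0,-0.005]],
  ],
)

```text
time_s: 7.28
tcp_pos: [520.3, -96.5, 194.8]
eef_rot: [-0.375, 3.119, 0.001]
ft_force: [-0.9, -0.9, -0.2]
width: 63.9
grip_force: 0.0
```

jog_arm(
  plan=[
    [0.5,[0,0,0],[0,0,0]],
    [0.5,[0,0,0],[0,0,0]],
    [0.5,[0,0,0],[0,0,0]],
    [0.5,[0,0,0],[0,0,0]],
    [0.5,[0,0,0],[0,0,0]],
  ],
)

```text
time_s: 7.7
tcp_pos: [520.9, -95.3, 194.7]
eef_rot: [-0.382, 3.118, 0.0]
ft_force: [0.3, -0.4, -0.4]
width: 64.1
grip_force: 0.0
```

Run:
```python
from h import *
c=cap("wrist"); save(c,"pics/w2.png"); W=cloud(c); z=W[...,2]
def rect(x,y,rx,ry,z0,z1,n):
    m=(z>z0)&(z<z1)&(abs(W[...,0]-x)<rx)&(abs(W[...,1]-y)<ry)
    P=W[m][:,:2]; r=cv2.minAreaRect(P.astype(np.float32)); print(n,m.sum(),P.mean(0).round(1),z[m].mean().round(1),np.round(r[0],1),np.round(r[1],1),round(r[2],2))
rect(574,-12,32,32,74,82,"knob"); rect(520,-97,45,35,77,86,"grip"); rect(493,14.7,8,8,26,33,"pin"); rect(520,-97,60,60,45,50.5,"platetop")
go(520.4,-96.6,82,104)
```

```text
knob 285 [576.3 -29.1] 77.9 [572.8 -12.8] [13.8 43.7] 15.21
grip 3620 [518.2 -96.9] 81.7 [519.8 -96.6] [59.5 24. ] 14.49
pin 195 [492.7  14.1] 29.3 [493.1  15.1] [11.4 11.3] 62.91
platetop 9987 [515.9 -98. ] 48.0 [520.6 -96.8] [81.3 89.9] 13.97
tcp [520.9 -95.4 194.7] yaw 103.95 tilt [-0.      0.0002] w 64.1 grip 0.0 F [ 0.3  0.4 -0.1] t 7.75 j6 -2.13
shift [ 0.005 -0.007  0.752] turn z -0.0005
```

View pics/w2.png

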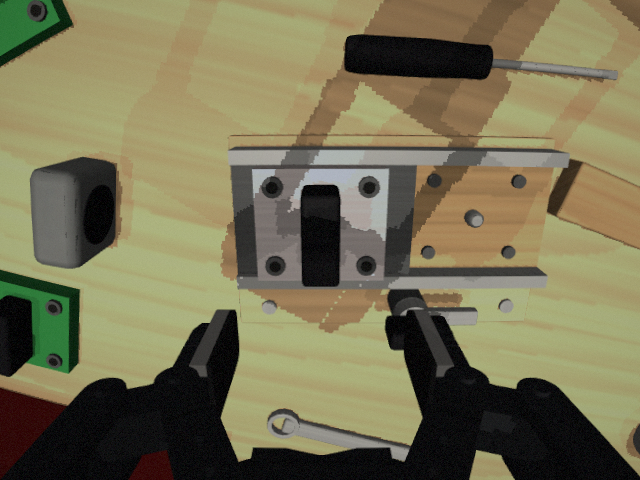

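The stop arm is now alongside the track at (445,315), and the plate is still in its place with its bar at (320,235). Next I'll grasp the bar.

jog_arm(
  plan=[
    [0.5,[0.003,-0.007,0.2],[0,0,0]],
    [0.5,[0.003,-0.007,0.42],[0,0,0]],
    [0.5,[0.003,-0.007,0.62],[0,0,0]],
    [0.5,[0.003,-0.007,0.74],[0,0,0]],
    [0.5,[0.003,-0.007,0.74],[0,0,0]],
  ],
)

```text
time_s: 8.17
tcp_pos: [517.5, -95.9, 80.0]
eef_rot: [0.38, -3.111, -0.006]
ft_force: [-0.3, 0.4, -0.1]
width: 64.1
grip_force: 0.0
```

jog_arm(
  plan=[
    [0.3,[0,0,0.03],[0,0,0]],
    [0.3,[0,0,0.06],[0,0,0]],
    [0.3,[0,0,0.06],[0,0,0]],
    [0.3,[0,0,0.06],[0,0,0]],
    [0.3,[0,0,0.06],[0,0,0]],
  ],
)

```text
time_s: 8.58
tcp_pos: [521.2, -97.2, 75.8]
eef_rot: [-0.38, 3.116, -0.001]
ft_force: [-0.8, -0.3, 1.1]
width: 55.5
grip_force: 0.0
```

Run:
```python
from h import *
go(520.2,-96.7,74,104)
```

```text
tcp [521.2 -97.2  75.8] yaw 103.91 tilt [ 0.0021 -0.0006] w 55.5 grip 0.0 F [-0.8 -0.3  1.1] t 8.5833 j6 -2.13
shift [0.006 0.005 0.012] turn z -0.001
```

jog_arm(
  plan=[
    [0.3,[0,0,0.01],[0,0,0]],
    [-1,[0,0,0.01],[0,0,0]],
    [-1,[0,0,0.01],[0,0,0]],
    [-1,[0,0,0.01],[0,0,0]],
    [-1,[0,0,0.01],[0,0,0]],
  ],
  force=80,
)

```text
time_s: 9.0
tcp_pos: [520.5, -96.7, 73.8]
eef_rot: [-0.38, 3.118, 0.001]
ft_force: [0.0, 1.1, 5.1]
width: 22.8
grip_force: 80.2
```

jog_arm(
  plan=[
    [-1,[0,0,0],[0,0,0]],
    [-1,[0,0,0],[0,0,0]],
    [-1,[0,0,0],[0,0,0]],
    [-1,[0,0,0],[0,0,0]],
    [-1,[0,0,0],[0,0,0]],
  ],
)

```text
time_s: 9.42
tcp_pos: [520.5, -96.7, 73.8]
eef_rot: [-0.38, 3.118, 0.001]
ft_force: [-0.7, 2.3, 5.2]
width: 23.0
grip_force: 80.3
```

Run:
```python
from h import *
go(493.1,14.9,74,104)
print(robot.state()["torque"])
```

```text
tcp [520.5 -96.7  73.8] yaw 103.89 tilt [0.0005 0.0006] w 23.0 grip 80.29993057250977 F [-0.7  2.3  5.2] t 9.4167 j6 -2.13
shift [-0.001  0.766 -0.001] turn z -0.0012
[ 0.37724402  0.17886567 -0.06979141]
```

jog_arm(
  plan=[
    [-1,[0,0.05,0],[0,0,0]],
    [-1,[0,0.12,0],[0,0,0]],
    [-1,[-0.001,0.19,0],[0,0,0]],
    [-1,[-0.001,0.26,0],[0,0,0]],
    [-1,[-0.001,0.3,0],[0,0,0]],
  ],
)

```text
time_s: 9.83
tcp_pos: [510.8, -53.9, 73.9]
eef_rot: [-0.382, 3.116, -0.005]
ft_force: [1.8, -6.1, 2.8]
width: 23.0
grip_force: 79.9
```

Run:
```python
from h import *
go(493.1,14.9,74,104)
print(robot.state()["torque"])
```

```text
tcp [510.8 -53.9  73.9] yaw 103.98 tilt [ 0.0028 -0.0026] w 23.0 grip 79.87264394760132 F [ 1.8 -6.1  2.8] t 9.8333 j6 -2.05
shift [ 0.004  0.474 -0.003] turn z -0.0002
[-0.92501238 -0.09598719  0.01478409]
```

jog_arm(
  plan=[
    [-1,[0,0.07,0],[0,0,0]],
    [-1,[0,0.14,0],[0,0,0]],
    [-1,[-0.001,0.2,0],[0,0,0]],
    [-1,[-0.001,0.26,0],[0,0,0]],
    [-1,[-0.001,0.3,0],[0,0,0]],
  ],
)

```text
time_s: 10.25
tcp_pos: [499.7, -10.0, 73.6]
eef_rot: [-0.383, 3.117, -0.004]
ft_force: [0.9, -5.7, 2.9]
width: 22.8
grip_force: 79.9
```

jog_arm(
  plan=[
    [-1,[0,0.04,0],[0,0,0]],
    [-1,[0,0.08,0],[0,0,0]],
    [-1,[0,0.12,0],[0,0,0]],
    [-1,[0,0.12,0],[0,0,0]],
    [-1,[0,0.12,0],[0,0,0]],
  ],
)

```text
time_s: 10.67
tcp_pos: [495.1, 8.2, 73.6]
eef_rot: [-0.381, 3.117, 0.0]
ft_force: [0.9, -0.6, 4.5]
width: 22.8
grip_force: 80.2
```

Run:
```python
from h import *
go(493.1,14.9,74,104)
print(robot.state()["torque"])
c=cap("wrist"); save(c,"pics/w3.png"); W=cloud(c); z=W[...,2]
O=np.array([507.1,-41.4]); a=np.radians(14.0); Rm=np.array([[np.cos(a),-np.sin(a)],[np.sin(a),np.cos(a)]])
J=(W[...,:2]-O)@Rm
m=(z>44)&(z<51)&(abs(J[...,0])<45)&(J[...,1]>-20)&(J[...,1]<115)
P=J[m]; r=cv2.minAreaRect(P.astype(np.float32)); print("platetop jig",m.sum(),z[m].mean(),r, P.min(0),P.max(0))
A=np.c_[P,np.ones(len(P))]; print("tilt plane",np.linalg.lstsq(A,z[m],rcond=None)[0])
```

```text
tcp [495.1   8.2  73.6] yaw 103.94 tilt [0.0009 0.0002] w 22.8 grip 80.16680717468262 F [ 0.9 -0.6  4.5] t 10.6667 j6 -1.94
shift [ 0.002  0.047 -0.003] turn z -0.0006
[-0.65041222 -0.15397897  0.0943932 ]
platetop jig 19625 47.8690553843321 ((-5.466743469238281, 50.35895538330078), (90.99708557128906, 69.87189483642578), 89.93933868408203) [-40.39201553   4.8840398 ] [29.51661949 95.89293998]
tilt plane [-1.90966253e-03 -3.64983567e-03  4.80203808e+01]
```

View pics/w3.png

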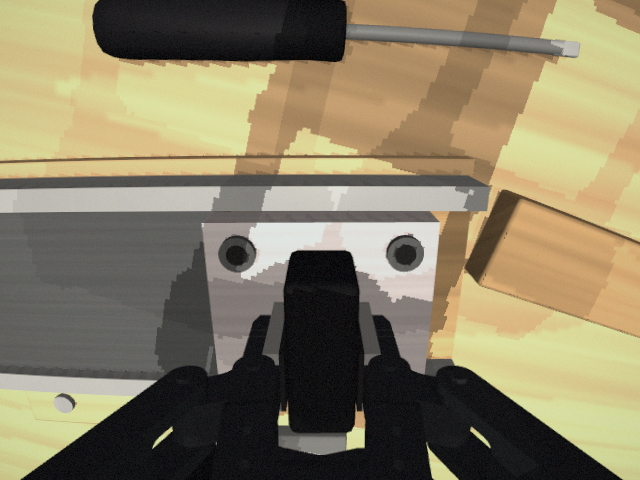

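The plate is level at (320,300) in the wrist picture, between the rails, about 7 mm short of the pin. I'll do the last bit of sliding and then lower gently.

jog_arm(
  plan=[
    [-1,[0,0.02,0],[0,0,0]],
    [-1,[-0.001,0.04,0],[0,0,0]],
    [-1,[-0.002,0.049,0],[0,0,0]],
    [-1,[-0.002,0.049,0],[0,0,0]],
    [-1,[-0.002,0.049,0],[0,0,0]],
  ],
)

```text
time_s: 11.13
tcp_pos: [491.6, 15.9, 72.1]
eef_rot: [0.378, -3.115, -0.004]
ft_force: [-0.6, 0.6, -6.1]
width: 22.8
grip_force: 78.9
```

jog_arm(
  plan=[
    [-1,[0,0,0.007],[0,0,0]],
    [-1,[0,0,0.014],[0,0,0]],
    [-1,[0,0,0.02],[0,0,0]],
    [-1,[0,0,0.02],[0,0,0]],
    [-1,[0,0,0.02],[0,0,0]],
  ],
)

```text
time_s: 11.55
tcp_pos: [493.0, 15.1, 70.0]
eef_rot: [0.38, -3.118, -0.001]
ft_force: [0.6, 0.5, -5.7]
width: 22.9
grip_force: 78.9
```

Run:
```python
from h import *
go(493.1,14.9,62,104)
print(robot.state()["torque"])
```

```text
tcp [493.   15.1  70. ] yaw 103.9 tilt [-0.0008  0.0003] w 22.9 grip 78.9064371585846 F [ 0.6  0.5 -5.7] t 11.55 j6 -1.92
shift [-0.    -0.002  0.054] turn z -0.0012
[-0.0061636  -0.00303762 -0.00862422]
```

jog_arm(
  plan=[
    [-1,[0,0,0.008],[0,0,0]],
    [-1,[0,0,0.016],[0,0,0]],
    [-1,[0,0,0.024],[0,0,0]],
    [-1,[0,0,0.032],[0,0,0]],
    [-1,[0,0,0.032],[0,0,0]],
  ],
)

```text
time_s: 11.97
tcp_pos: [493.3, 15.1, 65.8]
eef_rot: [-0.38, 3.118, 0.0]
ft_force: [-0.9, -0.5, -3.7]
width: 22.6
grip_force: 79.3
```

jog_arm(
  plan=[
    [-1,[0,0,0.006],[0,0,0]],
    [-1,[0,0,0.012],[0,0,0]],
    [-1,[0,0,0.018],[0,0,0]],
    [-1,[0,0,0.018],[0,0,0]],
    [-1,[0,0,0.018],[0,0,0]],
  ],
)

```text
time_s: 12.38
tcp_pos: [493.3, 15.1, 63.1]
eef_rot: [-0.38, 3.118, -0.0]
ft_force: [-3.3, -0.2, 4.4]
width: 22.5
grip_force: 80.1
```

Run:
```python
from h import *
go(493.1,14.9,61.7,104)
print(robot.state()["torque"])
```

```text
tcp [493.3  15.1  63.1] yaw 103.91 tilt [0.0003 0.    ] w 22.5 grip 80.13760328292847 F [-3.3 -0.2  4.4] t 12.3833 j6 -1.92
shift [ 0.002 -0.001  0.01 ] turn z -0.001
[0.0527264  0.42879244 0.01040061]
```

jog_arm(
  plan=[
    [-1,[0,0,0.003],[0,0,0]],
    [-1,[0,0,0.006],[0,0,0]],
    [-1,[0,0,0.009],[0,0,0]],
    [-1,[0,0,0.009],[0,0,0]],
    [-1,[0,0,0.009],[0,0,0]],
  ],
)

```text
time_s: 12.8
tcp_pos: [493.4, 15.1, 61.8]
eef_rot: [-0.38, 3.118, -0.0]
ft_force: [-2.9, -0.2, 6.4]
width: 22.8
grip_force: 80.7
```

jog_arm(
  plan=[
    [-1,[0,0,0.002],[0,0,0]],
    [-1,[0,0,0.004],[0,0,0]],
    [-1,[0,0,0.006],[0,0,0]],
    [-1,[0,0,0.006],[0,0,0]],
    [-1,[0,0,0.006],[0,0,0]],
  ],
)

```text
time_s: 13.22
tcp_pos: [493.3, 15.1, 61.7]
eef_rot: [-0.38, 3.118, -0.0]
ft_force: [-4.8, -0.8, 13.8]
width: 22.9
grip_force: 81.7
```

jog_arm(
  plan=[
    [-1,[0,0,0.003],[0,0,0]],
    [-1,[0,0,0.006],[0,0,0]],
    [-1,[0,0,0.009],[0,0,0]],
    [-1,[0,0,0.009],[0,0,0]],
    [-1,[0,0,0.009],[0,0,0]],
  ],
)

```text
time_s: 13.63
tcp_pos: [493.3, 15.1, 61.7]
eef_rot: [-0.38, 3.117, -0.0]
ft_force: [-7.6, -0.7, 25.3]
width: 22.9
grip_force: 83.2
```

Run:
```python
from h import *
go(493.1,14.9,61.7,104); print(robot.state()["torque"])
O=np.array([507.1,-41.4]); a=np.radians(14.0); Rm=np.array([[np.cos(a),-np.sin(a)],[np.sin(a),np.cos(a)]])
for n in("wrist","top"):
    c=cap(n); save(c,f"pics/{n}5.png"); W=cloud(c); z=W[...,2]; J=(W[...,:2]-O)@Rm
    X,Y=J[...,0],J[...,1]
    m=(z>30.5)&(z<42)&(X>-39)&(X<-15)&(Y>5)&(Y<115); P=J[m]
    if m.sum()>50:
        print(n,"plate top z",z[m].mean(),np.linalg.lstsq(np.c_[P,np.ones(len(P))],z[m],rcond=None)[0],P.min(0),P.max(0))
    m=(abs(z-36)<3)&(X<-43)&(X>-50)&(abs(Y)<110); print("rail z",z[m].mean())
    m=(z>39)&(z<48)&(X>58)&(X<86)&(Y>22)&(Y<70); P=J[m]
    if m.sum()>20: print("stop arm",m.sum(),cv2.minAreaRect(P.astype(np.float32)))
```

```text
tcp [493.3  15.1  61.7] yaw 103.91 tilt [ 0.0011 -0.0002] w 22.9 grip 83.24002861976624 F [-7.6 -0.7 25.3] t 13.6333 j6 -1.92
shift [ 0.002 -0.001  0.   ] turn z -0.001
[0.19566909 1.33347962 0.02536748]
wrist plate top z 36.31706701521331 [-1.67551797e-03  1.42700930e-02  3.54842022e+01] [-38.99602094   5.0178854 ] [-15.00538682 103.02140805]
rail z 36.94333878657377
stop arm 314 ((66.19681549072266, 50.003692626953125), (24.062419891357422, 2.882373809814453), 88.4382095336914)
top plate top z 35.01106755447263 [-1.62529258e-02  1.08955699e-02  3.37375693e+01] [-38.97161753  29.45528306] [-15.14259503 103.91764428]
rail z 35.81421378017694
```

View pics/wrist5.png

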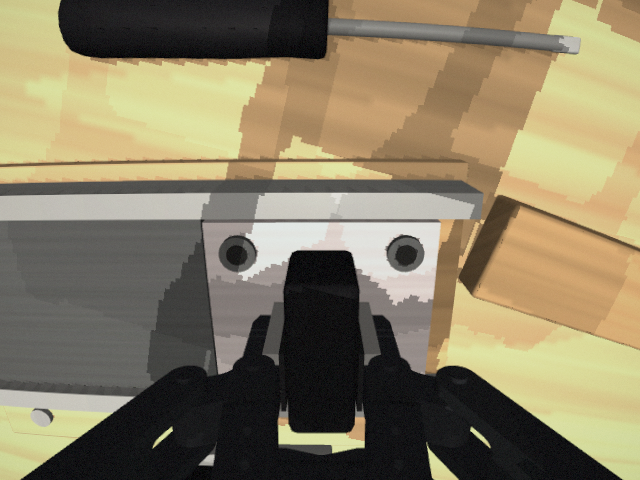

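Run:
```python
from h import *
O=np.array([507.1,-41.4]); a=np.radians(14.0); Rm=np.array([[np.cos(a),-np.sin(a)],[np.sin(a),np.cos(a)]])
c=cap("wrist"); W=cloud(c); z=W[...,2]; J=(W[...,:2]-O)@Rm; X,Y=J[...,0],J[...,1]
m=(z>33)&(z<40)&(X>-38)&(X<-14)&(Y>16)&(Y<101); P=J[m]-[0,58]
print(m.sum(),np.median(z[m]),np.linalg.lstsq(np.c_[P,np.ones(len(P))],z[m],rcond=None)[0])
for y in range(15,105,10):
    k=m&(abs(Y-y)<5); print(y,k.sum(),np.median(z[k]).round(2))
m=(abs(z-36)<3)&(X<-43)&(X>-50)&(Y>-60)&(Y<110); P=J[m]-[0,58]; print("rail",np.median(z[m]),np.linalg.lstsq(np.c_[P,np.ones(len(P))],z[m],rcond=None)[0])
s=robot.state(); print(s["ft_force"],s["torque"],s["time_s"])
```

```text
10323 36.12489635124294 [-6.18749095e-03 -2.17326626e-03  3.63797187e+01]
15 546 36.03
25 1442 38.17
35 1533 36.07
45 1032 35.97
55 638 35.92
65 642 35.96
75 1413 35.92
85 1526 36.44
95 1398 36.23
rail 36.933208023595284 [ 2.77075165e-03 -9.49875268e-04  3.70315795e+01]
[-8.05216826 -0.52657773 25.68781065] [0.18435757 1.30329325 0.04889044] 13.7833
```

```bash
python3 -c "
from station import robot
print(robot.hand_in())"
```

```text
the job is handed in; nothing more can be done
None
```

The job is handed in: the stop arm lies alongside the track, and the plate was slid along the track onto its pin and sits flat on the work piece (top measured about 35 mm up), still gripped and pressed down with about 25 N.

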